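Swap the cherry jar and the cup in the topping caddy

ROBOT

A 6-joint arm with a two-finger parallel gripper is mounted at the origin on the work surface. World frame = base frame: x ahead of the robot, y to its left, z up, the work surface at z = 0. Lengths are in m, angles in rad, forces in N, time in s.
With the tool pointing down it reaches from about 0.4 to 0.825 m from the base axis. Payload 7 kg.
Tool frame: the origin (TCP) lies at the centre of the arm's flange, where the gripper is bolted on; the fingertips stand 178 mm ahead of it and the grasp point (between the pads) lies 159 mm ahead of it (arm.tip_reach is the distance from the TCP to the fingertips, in m); z points along the fingers, y is the direction in which the jaws open and shut (so a half turn about z gives the same grasp; the last joint's range is limited). The gripper opens to 88 mm and grips with 3 to 60 N. Pads are 19 mm wide; open, the fingers measure 130 mm over their backs; the gripper's body (78 mm by 193 mm) begins 47 mm behind the grasp point.
Start: joints at [1.431, 0.359, 0.012, 0, -1.224, -0.288], TCP at [0.28, 0.614, 0.405] pointing down, gripper open.
Joint ranges: [-3.07, 3.07], [-1.43, 2.12], [-1.02, 1.25], [-3.03, 1.67], [-3.05, -0], [-3.03, 3.03]. Speed limits (rad/s): [2.39, 2.39, 3.01, 3.14, 3.14, 3.14].

INTERFACE

Orientations are given as [roll, pitch, yaw] about the fixed x, y, z axes, in that order (R = Rz(yaw) Ry(pitch) Rx(roll)).
In Python, from station import arm gives the robot as it stands.
- The arm moves only by the shell command python3 -m inch 'ROWS' [OPENING] [FORCE]. ROWS is JSON, a list that holds one entry, the list of rows, each a list of 6 numbers: the shift along the world's x, y, z in units of 200 mm (1.0 is 200 mm), then the turn, a rotation vector about the world's x, y, z in units of 180 degrees (1.0 is 180 degrees). A call has 1 to 8 rows; each row is the pose to reach, as a shift and turn from the pose commanded when the call began, turning the shorter way round; what a row does not reach only later rows make up. A row lasts 1/8 s, in which the tool goes at most 62.5 mm and 10.7 degrees, less where a joint would pass 70% of its speed; a pose out of reach is approached as far as the arm can. A call with a number of a shift or a turn outside -1 to 1 is refused whole. A call with a gripper value outside its range is refused whole. OPENING is the finger opening in mm, from 0 to 87.6, set as the call begins (- or left out, the last holds). The fingers move at their own pace and stop on an object; FORCE is the grip in N (left out, the last holds). Time passes only in rows, so rows that repeat a pose let the fingers close. It gives the time, the measured TCP pose, the force and the opening at its end, in the units of the state.
- arm.get_state(): the state, without advancing time (a new reading comes with each control period).
- arm.grab_frame(name): name is "scene" or "top" or "wrist"; returns the picture (480x640x3 uint8, blue, green, red); there is no depth.
- arm.camera_params(name): a dict with "vertical_fov" (degrees; the focal length in pixels is half the picture's height over the tangent of half this angle, whatever the lens; pixels are square), "cx", "cy" (the principal point, pixels), "pose" (4x4, takes a point from camera to world coordinates). Camera axes: x right, y down, z forward; pixel columns grow to the right and rows downward; lengths in m; the calibration is good to about 2 mm. The wrist camera is an equidistant fisheye: a pixel r from the principal point sees the ray r / f radians off the axis. A picture is of the moment at which its call begins: read the wrist's pose just before it. camera_params takes no time and is no camera call; for the wrist camera it gives the pose at the moment of the call.
- arm.job_done(): hands the job in, once; it reports no verdict.
Trained networks look in the newest picture that a camera, given by its name, has taken for a name from the list of things; names that differ only in an ending like _2 or _b are one class to them, and where a whole thing is asked for, a point or a joint stands for the part that bears it (a point fixed in the world has none). Each returns a list of dicts, best first, with "score" (0 to 1); they miss things now and then, are a little off and sometimes report something else, mostly with a low value. They report only what shows in the picture. A call takes as long as a camera call. They do not tell look-alikes from the thing itself.
- arm.search_frame(target, camera): "box" ([left, top, right, bottom] in pixels, round what is visible of it).
- arm.regions_of(target, camera): "region" (480x640 bool, what is visible of it) and "box" ([left, top, right, bottom] in pixels, round what is visible of it).
The state is a dict: "t": time; "q": joint angles; "qd": joint speeds; "joint_efforts": joint torques, N m; "eef_pos": TCP position; "ee_rot": TCP orientation; "force": force on the tool from outside, world axes, zero at the start; "moment": the same for the moment, N m; "width": finger opening in m.
Only numpy, scipy, OpenCV 4.12 (cv2) and the standard library are available. Lean on these libraries where they do the work, as an engineer would, in place of code of your own. Each camera call takes 0.05 s, during which the arm holds its last target.

TASK

The cherry jar and the porcelain cup were put back in each other's bays of the wooden topping caddy: swap the two, using the free counter in front of the caddy to park one, so that each ends standing flat in the bay where the other one stood and the cup's handle points out over the caddy's front side. Keep the cherry jar and the cup upright, with the jar's loose stopper seated all the way, and set both down rather than dropping them. Leave the sugar shaker in its bay and everything else on the counter where it stands.

Things in the scene. Friction and masses are not known exactly. Their poses are not given: they have to be found in the camera images.
- caddy: low wooden caddy, fixed: 112 mm deep (its x), 344 mm long (its y), three bays in a row along y, one each for jar, cup and shaker in any order. Floor 8 mm thick; walls and dividers 8 mm thick, top 23 mm above the counter; bays 96 (x) by 104 mm (y) inside, centres 112 mm apart. Origin: centre of the underside, on the counter; z up; its FRONT (robot's side) is -x.
- bay0 (a point): centre of the floor of the end bay at the caddy's +y end (8 mm above the counter); axes as the caddy's
- bay1 (a point): centre of the floor of the middle bay; axes as the caddy's
- bay2 (a point): centre of the floor of the end bay at the caddy's -y end; axes as the caddy's
- jar: cut glass cherry jar, round, straight sides 62 mm across from the foot to 50 mm height, then a shoulder and a neck 49 to 52 mm wide; rim at 68 mm; cherries inside, about 0.3 kg; its loose stopper brings the total height to 87 mm. Origin: centre of its underside, z up. Grip it by the straight sides: the stopper just lifts off.
- jar_mouth (a point): centre of the jar's rim plane, 68 mm above the jar's underside; the stopper's origin coincides with it when the stopper is seated
- stopper: faceted glass stopper, loose in the jar's mouth: flange 50 mm across and 6 mm thick lying on the rim, plug 36 mm across reaching 9 mm down (mouth about 40 mm), knob 20 mm across, top 19 mm above the flange's underside. Origin: centre of the flange's underside; z up.
- cup: white porcelain cup, 72 mm tall, open, wall 3.5 mm, foot 48 mm across, 65 mm at 26 mm height, then nearly straight to 67 mm at the rim; about 0.2 kg; one loop handle on its -x side, out to 58 mm from the axis, at 25 to 68 mm height, 8 mm thick. Origin: centre of its underside, z up. At the start the handle points within 0.4 rad of the caddy's front.
- cup_handle (a point): outermost part of the cup's handle: 54 mm from the cup's axis along its -x, 50 mm above its underside
- shaker: glass sugar shaker with a nickel dome top, round, 60 mm across, 97 mm tall, standing in the third bay; not to be moved. Origin: centre of its underside.
- table: the zinc counter, top at height 0 (origin on the top, 0.40 m ahead of the robot's base). It is bare in front of the caddy: a thing parked at x = -150 mm, y = -50 to 50 mm of the caddy's frame stands clear of everything.
- cone_stand: bystander: slotted dark wooden stand, 300 mm long (its y), 110 mm deep, 172 mm tall with three waffle-pattern ceramic cone holders in it, at the right; origin: centre of its underside
- scoop: bystander: nickel ice cream scoop with trigger, lying bowl down at the left, 237 mm by 60 mm, 32 mm high; origin under the bowl's centre, handle along its +x
- bell: bystander: counter bell, 84 mm across, 60 mm tall; origin: centre of its underside
- ramekin: bystander: low white porcelain ramekin without a handle, 80 mm across, 38 mm tall, at the left in front; origin: centre of its underside
There are look-alikes about, which are no part of the job. Leave any turquoise look-alike of the stopper alone.

How it is judged:
By the outcome, as a careful person would: the job done as asked, in the order asked, and still so for the second after the job is handed in, with the robot touching nothing.
It also fails if it takes over 72 s, if anything falls off the work surface, if the arm or the gripper's body presses on something with over 40 N, if the wrist force passes 120 N, or if a joint passes its speed limit or range.

## Working session

There is one attempt and no reset: what is moved stays moved. The work goes in short steps, Python scripts to look and compute and a shell command to move; the robot and the scene stay as the last step left them, time stands still between calls to the robot, and variables do not carry over. Pictures are saved under pics/ and viewed, and the job is handed in when it is done.

```bash
ls; mkdir -p pics; python3 - <<'E'
from station import arm
import cv2,numpy as np
print(arm.get_state())
for n in("scene","top","wrist"):
    p=arm.camera_params(n);print(n,p)
    cv2.imwrite(f"pics/{n}0.png",arm.grab_frame(n))
    for t in("jar","cup","shaker","caddy","stopper"):
        if n!="wrist": print(t,[(round(d["score"],2),np.round(d["box"]).tolist()) for d in arm.search_frame(t,n)][:4])
E
```

```text
pics
{'t': 0.0, 'q': array([ 1.43110167e+00,  3.59357475e-01,  1.10805854e-02, -3.38705888e-04,
       -1.22412120e+00, -2.88089728e-01]), 'qd': array([ 3.19133422e-04, -2.58649977e-04,  1.74311773e-03,  1.63290071e-03,
        1.66037155e-05,  3.56248459e-04]), 'joint_efforts': array([ 2.62803725e-03, -5.82729685e+01,  2.93050289e+01,  6.99738890e+00,
        6.93943395e-03, -1.58527764e-04]), 'eef_pos': array([0.27995594, 0.61399028, 0.403753  ]), 'ee_rot': array([ 3.13996643e+00, -1.49848417e-04, -4.27899599e-01]), 'force': array([ 0.0069458 ,  0.00313013, -0.42439935]), 'moment': array([0.00737345, 0.00765894, 0.01673925]), 'width': 0.0873092048956474}
scene {'vertical_fov': 49.679258521038776, 'cx': 319.8788587198319, 'cy': 235.1305454317361, 'pose': array([[-0.30072221,  0.54178053, -0.78488216,  1.58198422],
       [ 0.95343179,  0.15084281, -0.2611786 ,  0.3304121 ],
       [-0.02310765, -0.82687382, -0.56191256,  0.85939348],
       [ 0.        ,  0.        ,  0.        ,  1.        ]])}
jar [(0.85, [387.0, 270.0, 413.0, 295.0])]
cup [(0.66, [292.0, 258.0, 321.0, 293.0])]
sh
[... 674 characters left out ...]
 (0.22, [170.0, 291.0, 208.0, 327.0])]
cup [(0.64, [305.0, 174.0, 335.0, 208.0])]
shaker [(0.6, [254.0, 186.0, 285.0, 220.0])]
caddy [(0.92, [194.0, 161.0, 350.0, 247.0])]
stopper [(0.89, [230.0, 261.0, 255.0, 281.0]), (0.62, [210.0, 202.0, 231.0, 228.0])]
wrist {'vertical_fov': 65.70646984690485, 'cx': 319.70153612755985, 'cy': 237.66792182659918, 'pose': array([[-4.14445886e-01, -8.80394931e-01, -2.30519789e-01,
         3.41077277e-01],
       [-9.10073685e-01,  4.00734013e-01,  1.05726716e-01,
         5.85158840e-01],
       [-7.04144942e-04,  2.53607997e-01, -9.67306822e-01,
         3.84120091e-01],
       [ 0.00000000e+00,  0.00000000e+00,  0.00000000e+00,
         1.00000000e+00]])}
```

View pics/top0.png

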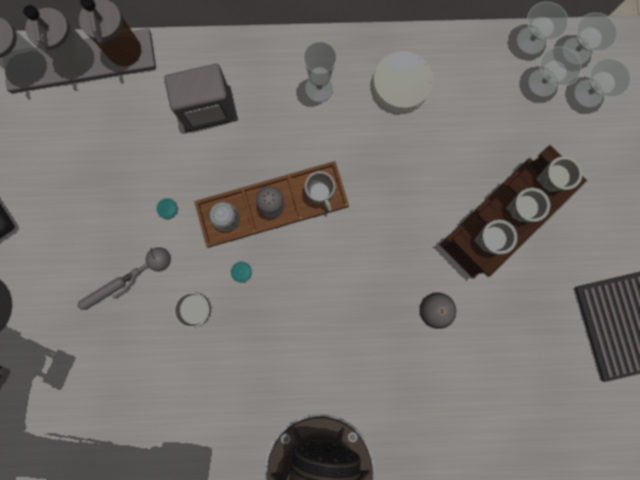

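View pics/scene0.png

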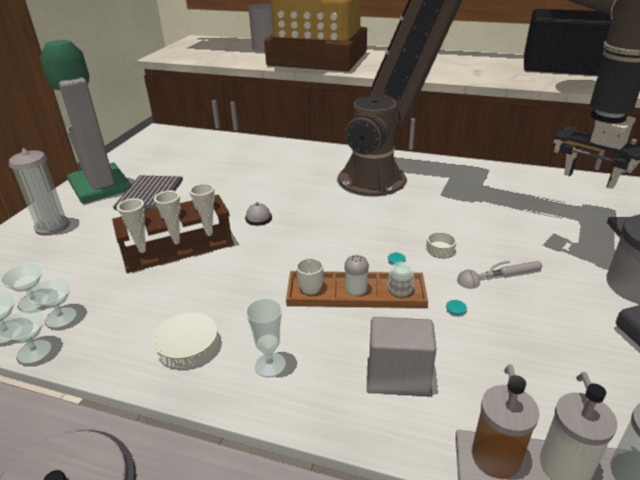

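```bash
python3 - <<'E'
import cv2
a=cv2.imread("pics/top0.png")[140:300,170:370]
cv2.imwrite("pics/top0z.png",cv2.resize(a,None,fx=4,fy=3.7,interpolation=cv2.INTER_CUBIC))
E
```

```text
(no output)
```

View pics/top0z.png

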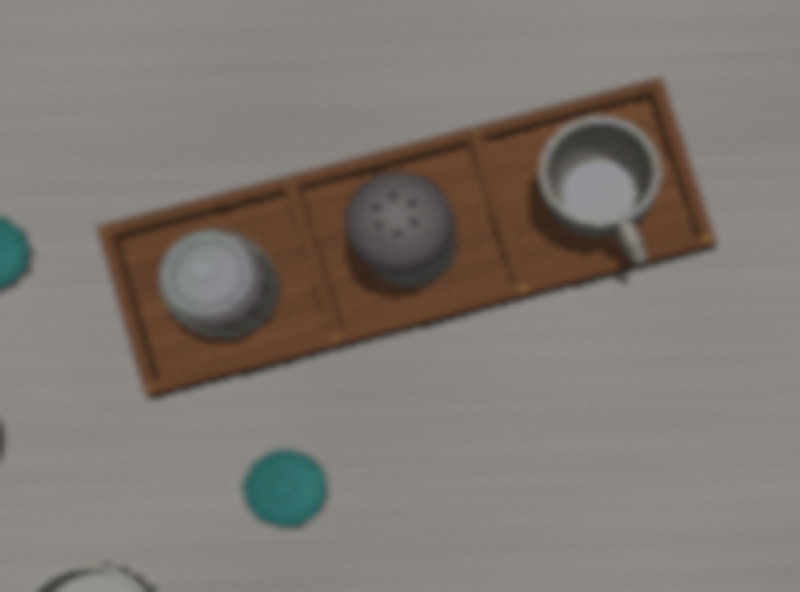

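```bash
cat > h.py <<'E'
from station import arm
import numpy as np,cv2
from scipy.optimize import least_squares
def par(n):
    p=arm.camera_params(n); p["f"]=240/np.tan(np.radians(p["vertical_fov"])/2); return p
def proj(p,P,fish=False):
    P=np.atleast_2d(P); R=p["pose"][:3,:3];t=p["pose"][:3,3]
    c=(P-t)@R
    if fish:
        r=np.hypot(c[:,0],c[:,1]);th=np.arctan2(r,c[:,2]);s=p["f"]*th/np.maximum(r,1e-9)
        return np.c_[p["cx"]+s*c[:,0],p["cy"]+s*c[:,1]]
    return np.c_[p["cx"]+p["f"]*c[:,0]/c[:,2],p["cy"]+p["f"]*c[:,1]/c[:,2]]
def ray(p,uv,z,fish=False):
    x=(uv[0]-p["cx"])/p["f"];y=(uv[1]-p["cy"])/p["f"]
    if fish:
        r=np.hypot(x,y); d=np.array([np.sin(r)*x/max(r,1e-9),np.sin(r)*y/max(r,1e-9),np.cos(r)])
    else: d=np.array([x,y,1.])
    d=p["pose"][:3,:3]@d;t=p["pose"][:3,3]
    return t+d*(z-t[2])/d[2]
def best(t,n):
    r=arm.regions_of(t,n); return r
E
python3 - <<'E'
from h import *
arm.grab_frame("top");p=par("top")
r=arm.regions_of("caddy","top")[0]
m=np.zeros((480,640),np.uint8);m[r["region"]]=1
for t in("jar","cup","shaker"):
    for d in arm.regions_of(t,"top"):
        b=d["box"]; print(t,round(d["score"],2),np.round(b),np.argwhere(d["region"]).mean(0)[::-1], d["region"].sum())
        if 190<b[0]<345 and b[1]<240: m[d["region"]]=1
pts=np.argwhere(m)[:,::-1]
h=cv2.convexHull(pts.astype(np.int32))
box=cv2.boxPoints(cv2.minAreaRect(h));print("rect",box)
W=np.array([ray(p,b,.023)[:2] for b in box]);print(W, W.mean(0))
for i in range(4):
    d=W[(i+1)%4]-W[i];print(np.linalg.norm(d),np.degrees(np.arctan2(d[1],d[0])))
E
```

```text
jar 0.73 [209. 206. 237. 231.] [229.23430962 221.54393305] 239
jar 0.52 [  0.  14. 638. 478.] [314.20170639 264.47410486] 237226
jar 0.5 [440. 144. 583. 281.] [513.04056437 212.43950617] 8505
cup 0.7 [302. 172. 335. 210.] [319.76009227 188.52479815] 867
shaker 0.97 [255. 183. 285. 218.] [269.88405797 201.61304348] 690
rect [[192.23701 200.82042]
 [335.68732 159.37923]
 [349.4043  206.86101]
 [205.95398 248.3022 ]]
[[ 0.61067215  0.27985576]
 [ 0.70114294 -0.0566454 ]
 [ 0.58725196 -0.08505061]
 [ 0.49895747  0.24779367]] [0.59950613 0.09648835]
0.34845084977635676 -74.95146652095137
0.11737977462987934 -165.99573563089646
0.3443562607818739 104.8568237068121
0.11622455878635007 16.013468330517203
```

```bash
python3 -m inch '[[[0.23,-0.3,0,0,0,0.05],[0.46,-0.6,0,0,0,0.1],[0.7,-0.9,0,0,0,0.136],[0.8,-1,0,0,0,0.136]]]'; python3 -m inch '[[[0.15,-0.3,0,0,0,0],[0.3,-0.6,0,0,0,0],[0.4,-0.9,0,0,0,0],[0.45,-1,0,0,0,0]]]';python3 -m inch '[[[0,-0.3,0,0,0,0],[0,-0.6,0,0,0,0],[0,-0.67,0,0,0,0],[0,-0.67,0,0,0,0],[0,-0.67,0,0,0,0]]]'
python3 - <<'E'
from h import *
s=arm.get_state();print(s["q"],s["eef_pos"],s["ee_rot"])
cv2.imwrite("pics/w1.png",arm.grab_frame("wrist"))
E
```

```text
t: 1.4
eef_pos: [0.4368, 0.4172, 0.4051]
ee_rot: [-3.141, -0.0, 0.002]
force: [0.2, 0.3, 0.4]
width: 0.0876
t: 1.9
eef_pos: [0.5264, 0.216, 0.405]
ee_rot: [-3.141, -0.0, -0.002]
force: [-0.1, 0.2, 0.1]
width: 0.0876
t: 2.52
eef_pos: [0.5261, 0.0856, 0.4047]
ee_rot: [-3.141, -0.0, -0.0]
force: [1.0, 0.6, -0.2]
width: 0.0873
[ 5.29325307e-01  1.24789944e-01 -2.99981466e-01 -4.29721823e-05
 -1.14568055e+00  1.04138911e+00] [0.52612853 0.0855902  0.404718  ] [-3.14138495e+00 -2.77452065e-04 -9.96594097e-05]
```

View pics/w1.png

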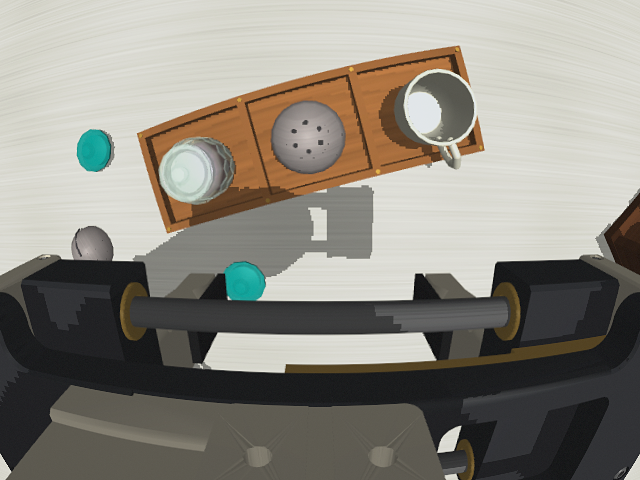

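```bash
python3 - <<'E'
from h import *
p=par("wrist")
im=cv2.imread("pics/w1.png")
uv=np.array([[138,133],[458,46],[484,149],[167,232]],float)
L=np.array([[56,172],[56,-172],[-56,-172],[-56,172]])/1000
def W(q,P,z):
    c,s=np.cos(q[2]),np.sin(q[2]); P=np.atleast_2d(P)
    return np.c_[q[0]+c*P[:,0]-s*P[:,1],q[1]+s*P[:,0]+c*P[:,1],np.full(len(P),z)]
f=lambda q:(proj(p,W(q,L,.023),True)-uv).ravel()
o=least_squares(f,[.6,.1,.26]);print(o.x,o.fun.round(1))
q=o.x
# same check in top
pt=par("top");print("top",proj(pt,W(q,L,.023)).round(1).tolist())
for d in np.arange(-172,173,4): 
    for x in(-56,56):
        u=proj(p,W(q,[[x/1000,d/1000]],.023),True)[0];cv2.circle(im,tuple(np.round(u).astype(int)),1,(0,255,0),-1)
th=np.linspace(0,2*np.pi,60)
circ=lambda x,y,r,z:np.c_[x+r*np.cos(th),y+r*np.sin(th),np.full(60,z)]
for t in("jar","cup","shaker","stopper","cup_handle"):
    for d in arm.regions_of(t,"wrist")[:3]: print(t,round(d["score"],2),np.round(d["box"]),d["region"].sum()); np.save(f"m_{t}_{round(d['score'],2)}.npy",d["region"])
cv2.imwrite("pics/w1o.png",cv2.resize(im[30:310,60:520],None,fx=1.7,fy=1.7))
for b,y in((0,.112),(1,0),(2,-.112)): print(b,W(q,[[0,y]],.008))
E
```

```text
[0.60204555 0.09617403 0.26077191] [-1.9 -0.4  1.5 -1.6  0.8  0.9 -0.4  1.1]
top [[193.6, 200.3], [335.2, 159.7], [349.1, 204.7], [205.9, 246.3]]
jar 0.67 [176. 135. 235. 204.] 1777
cup 0.56 [395.  71. 477. 164.] 5305
shaker 0.83 [270. 100. 347. 175.] 4385
shaker 0.51 [160. 147. 215. 203.] 2336
shaker 0.5 [396.  69. 480. 170.] 5397
stopper 0.67 [225. 260. 266. 299.] 1305
stopper 0.55 [159. 146. 214. 202.] 2369
cup_handle 0.92 [396.  69. 483. 170.] 5448
0 [[0.57316899 0.20438745 0.008     ]]
1 [[0.60204555 0.09617403 0.008     ]]
2 [[ 0.63092211 -0.01203939  0.008     ]]
```

View pics/w1o.png

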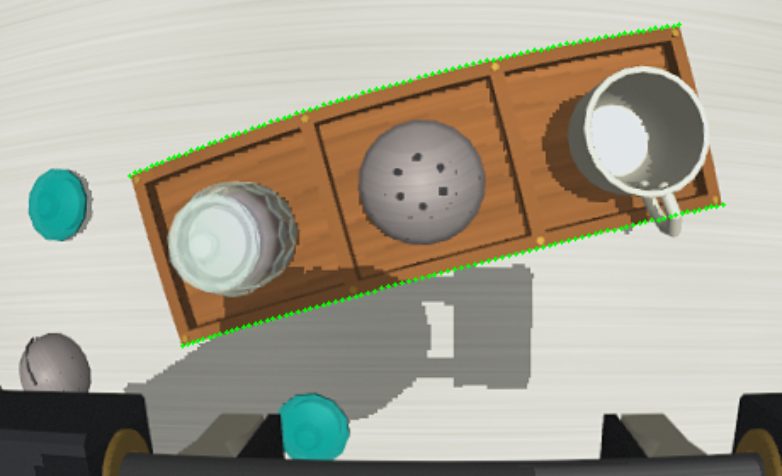

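```bash
python3 - <<'E'
from h import *
p=par("wrist");pt=par("top"); ps=par("scene")
th=np.linspace(0,2*np.pi,360)
def bb(q,r,z,p,fish):
    u=proj(p,np.c_[q[0]+r*np.cos(th),q[1]+r*np.sin(th),np.full(360,z)],fish);return np.r_[u.min(0),u.max(0)]
C=np.array([.602,.0955]);yw=.261;R=np.array([[np.cos(yw),-np.sin(yw)],[np.sin(yw),np.cos(yw)]])
def fit(n,r,z,box,p,fish):
    o=least_squares(lambda q:bb(q,r,z,p,fish)-box,[.6,.1]);print(n,o.x.round(4),o.fun.round(1),"caddy frame",(R.T@(o.x-C)).round(4));return o.x
c=fit("cup",.0335,.080,[394.7,68.8,477,145.3],p,True)
j=fit("jar",.025,.0805,[159,146.5,215,203],p,True)
# shaker max radius 30 at unknown height ~ .07
s=fit("shaker",.030,.080,[270,100,346,174],p,True)
for n,q in(("jar",j),("cup",c),("shaker",s)): print(n,"r",np.hypot(*q),"scene base",proj(ps,[[q[0],q[1],.008],[q[0],q[1],.08]]).round(1).tolist(),"top",proj(pt,[[*q,.08]]).round(1).tolist())
h=ray(p,(453,158),.058,True)[:2];d=h-c;print("handle",h,np.hypot(*d),"angle from front",np.arctan2(*(R.T@d)[::-1])-np.pi, (R.T@d))
# spout: outermost
for z in(.04,.05,.06,.07):
    h=ray(p,(455.3,167),z,True)[:2];d=R.T@(h-c);print(z,np.hypot(*d),np.arctan2(d[1],d[0]))
im=cv2.imread("pics/w1.png")[50:220,380:500];cv2.imwrite("pics/cupz.png",cv2.resize(im,None,fx=3.5,fy=3.5,interpolation=cv2.INTER_CUBIC))
E
```

```text
cup [ 0.6262 -0.0124] [ 3.3 -1.  -3.7  0.9] caddy frame [-0.0045 -0.1105]
jar [0.5687 0.1985] [ 1.1 -0.8 -1.   0.8] caddy frame [-0.0056  0.1081]
shaker [0.5976 0.0945] [ 1.   0.5 -1.  -0.5] caddy frame [-0.0045  0.0002]
jar r 0.6023651704511265 scene base [[398.6, 288.7], [400.4, 266.0]] top [[222.6, 213.7]]
cup r 0.6263110578486487 scene base [[312.1, 288.0], [311.2, 265.5]] top [[317.9, 185.7]]
shaker r 0.6050670348479973 scene base [[355.7, 288.5], [356.2, 265.9]] top [[269.7, 199.6]]
handle [ 0.58271966 -0.03621347] 0.04955261730322626 angle from front -6.043414068978739 [-0.04813503 -0.01176778]
0.04 0.06228359064300224 -2.8388496268266423
0.05 0.05984440537124814 -2.8873731694280798
0.06 0.05755786720046121 -2.9398842088723107
0.07 0.05544286546227586 -2.9965683398941305
```

View pics/cupz.png

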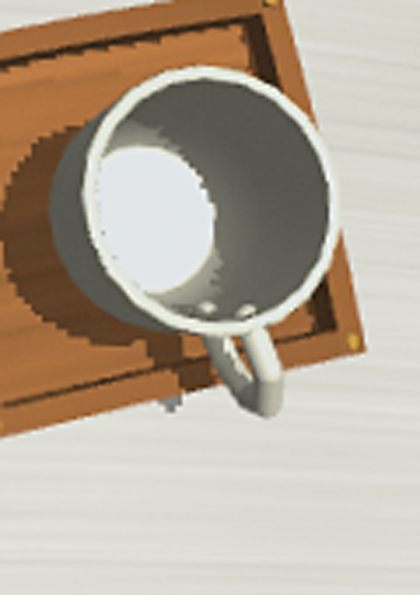

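```bash
python3 - <<'E'
from h import *
p=par("wrist")
th=np.linspace(0,2*np.pi,360)
def bb(q,r,z):
    u=proj(p,np.c_[q[0]+r*np.cos(th),q[1]+r*np.sin(th),np.full(360,z)],True);return np.r_[u.min(0),u.max(0)]
C=np.array([.602,.0955]);yw=.261;R=np.array([[np.cos(yw),-np.sin(yw)],[np.sin(yw),np.cos(yw)]])
o=least_squares(lambda q:bb(q,.0335,.080)-[404.3,68.9,477.1,145.7],[.6,0]);c=o.x;print(c,o.fun.round(1),R.T@(c-C))
im=cv2.imread("pics/w1.png")
for a in (-.5,-.4,-.3,-.2,-.1,0.,.1,.2,.3):
    d=R@np.array([-np.cos(a),-np.sin(a)])
    u=proj(p,[[*(c+.054*d),.058],[*(c+.045*d),.075]],True);print(a,((u-[380,50])*3.5).round(0).tolist())
E
```

```text
[ 0.62629705 -0.01702519] [-0.8 -0.7  1.   0.7] [-0.0055626  -0.11498401]
-0.5 [[138.0, 407.0], [166.0, 376.0]]
-0.4 [[158.0, 412.0], [183.0, 381.0]]
-0.3 [[177.0, 414.0], [200.0, 383.0]]
-0.2 [[197.0, 415.0], [217.0, 384.0]]
-0.1 [[216.0, 413.0], [234.0, 382.0]]
0.0 [[236.0, 410.0], [251.0, 380.0]]
0.1 [[254.0, 404.0], [267.0, 375.0]]
0.2 [[272.0, 397.0], [282.0, 369.0]]
0.3 [[289.0, 388.0], [297.0, 361.0]]
```

```bash
python3 -m inch '[[[0.25,-0.25,-0.1,0,0,0.05],[0.49,-0.49,-0.2,0,0,0.1],[0.49,-0.49,-0.2,0,0,0.124],[0.49,-0.49,-0.2,0,0,0.124],[0.49,-0.49,-0.2,0,0,0.124],[0.49,-0.49,-0.2,0,0,0.124]]]'
python3 - <<'E'
from h import *
s=arm.get_state();print(s["q"],s["eef_pos"],s["ee_rot"],s["qd"])
cv2.imwrite("pics/w2.png",arm.grab_frame("wrist"));p=par("wrist")
print(proj(p,[[.6263,-.017,.08],[.6263,-.017,.008]],True))
print([(d["score"],d["box"]) for d in arm.search_frame("cup","wrist")])
E
```

```text
t: 3.58
eef_pos: [0.6236, -0.0124, 0.3654]
ee_rot: [3.141, -0.001, 0.389]
force: [-0.1, -0.0, 0.1]
width: 0.0877
[ 2.92755428e-01  3.01851867e-01 -1.63038168e-01 -8.14337507e-06
 -1.10481772e+00  1.66748535e+00] [ 0.62356535 -0.01236916  0.36541469] [ 3.14149481e+00 -1.08418905e-03  3.89440845e-01] [-0.00028817 -0.00315747  0.00031711 -0.00120319  0.00056195  0.00336951]
[[326.47538597 233.99403947]
 [325.11329529 215.09780078]]
[(0.96, [281.4, 185.1, 372.1, 295.8])]
```

View pics/w2.png

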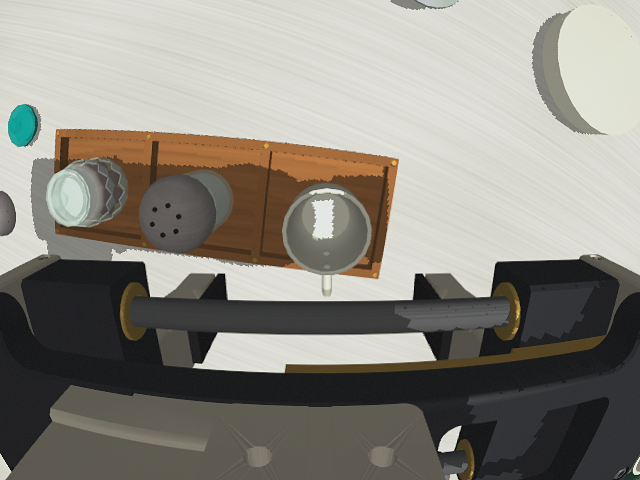

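```bash
cat >> h.py <<'E'
th=np.linspace(0,2*np.pi,360)
def bb(q,r,z,p,fish=True):
    u=proj(p,np.c_[q[0]+r*np.cos(th),q[1]+r*np.sin(th),np.full(360,z)],fish);return np.r_[u.min(0),u.max(0)]
def fitc(r,z,box,p,fish=True,x0=(.6,0)):
    o=least_squares(lambda q:bb(q,r,z,p,fish)-box,x0);return o.x,o.fun.round(1)
C=np.array([.602,.0955]);yw=.261;Rc=np.array([[np.cos(yw),-np.sin(yw)],[np.sin(yw),np.cos(yw)]])
E
python3 - <<'E'
from h import *
p=par("wrist");print(fitc(.0335,.08,[282,183.5,372,275],p))
L=np.array([[56,172],[56,-172],[-56,-172],[-56,172]])/1000
W=np.c_[C+L@Rc.T,np.full(4,.023)];print(proj(p,W,True).round(0))
E
```

```text
(array([ 0.62899055, -0.01645678]), array([-0.5,  1.4,  0.5, -1.6]))
[[ 55. 129.]
 [399. 159.]
 [379. 279.]
 [ 55. 234.]]
```

```bash
python3 -m inch '[[[0.02,-0.02,-0.2,0,0,0],[0.02,-0.02,-0.4,0,0,0],[0.02,-0.02,-0.55,0,0,0],[0.02,-0.02,-0.65,0,0,0],[0.02,-0.02,-0.7,0,0,0],[0.02,-0.02,-0.7,0,0,0],[0.02,-0.02,-0.7,0,0,0],[0.02,-0.02,-0.7,0,0,0]]]'
python3 - <<'E'
from h import *
cv2.imwrite("pics/w3.png",arm.grab_frame("wrist"))
E
```

```text
t: 4.68
eef_pos: [0.6282, -0.0171, 0.2257]
ee_rot: [3.141, -0.002, 0.389]
force: [-0.7, 0.5, -0.2]
width: 0.0874
```

View pics/w3.png

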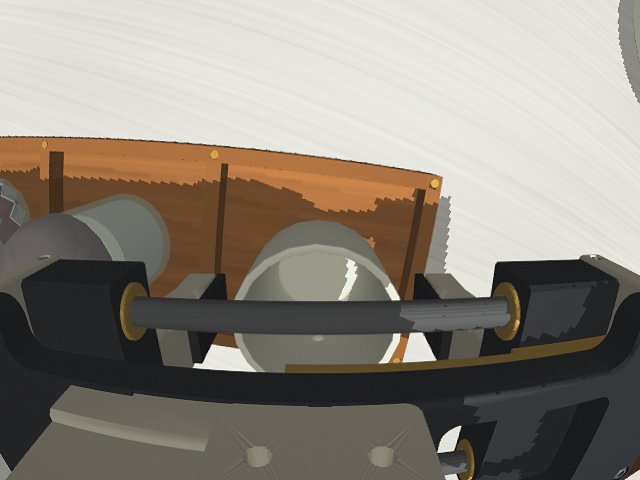

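```bash
python3 -m inch '[[[0,0,0,0,0,0],[0,0,0,0,0,0],[0,0,0,0,0,0],[0,0,0,0,0,0],[0,0,0,0,0,0],[0,0,0,0,0,0]]]' 58 20
```

```text
t: 5.48
eef_pos: [0.628, -0.0171, 0.2247]
ee_rot: [-3.142, -0.0, 0.389]
force: [-0.1, 0.3, 1.8]
width: 0.0673
```

```bash
python3 -m inch '[[[0,0,0.1,0,0,0],[0,0,0.25,0,0,0],[0,0,0.4,0,0,0],[-0.2,0.055,0.4,0,0,-0.01],[-0.41,0.112,0.4,0,0,-0.02],[-0.62,0.17,0.4,0,0,-0.03],[-0.78,0.215,0.4,0,0,-0.041],[-0.816,0.224,0.4,0,0,-0.041]]]'
python3 -m inch '[[[0,0,0,0,0,0],[0,0,-0.1,0,0,0],[0,0,-0.22,0,0,0],[0,0,-0.34,0,0,0],[0,0,-0.4,0,0,0],[0,0,-0.43,0,0,0],[0,0,-0.43,0,0,0],[0,0,-0.43,0,0,0]]]'
python3 - <<'E'
from h import *
cv2.imwrite("pics/w4.png",arm.grab_frame("wrist"))
cv2.imwrite("pics/t4.png",arm.grab_frame("top"))
E
```

```text
t: 6.48
eef_pos: [0.4628, 0.0275, 0.3045]
ee_rot: [-3.141, 0.001, 0.261]
force: [0.5, -0.3, -2.3]
width: 0.0671
t: 7.48
eef_pos: [0.4652, 0.0278, 0.2193]
ee_rot: [-3.141, -0.001, 0.26]
force: [0.5, -1.0, -2.4]
width: 0.0672
```

View pics/w4.png

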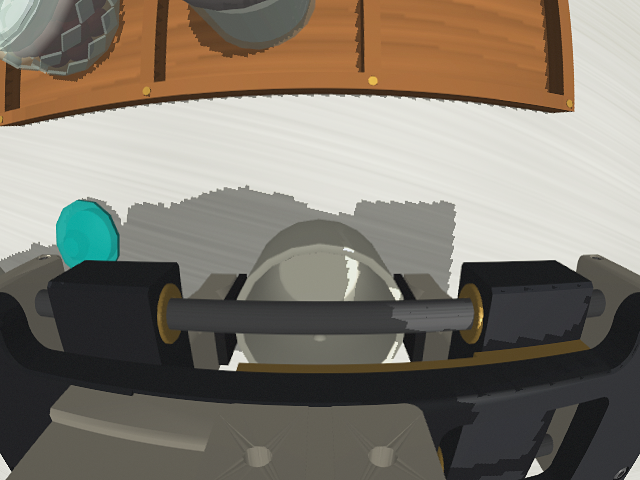

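```bash
python3 -m inch '[[[0,0,-0.005,0,0,0],[0,0,-0.01,0,0,0],[0,0,-0.012,0,0,0],[0,0,-0.012,0,0,0],[0,0,-0.012,0,0,0]]]'
```

```text
t: 8.2
eef_pos: [0.465, 0.0278, 0.2166]
ee_rot: [-3.142, -0.001, 0.26]
force: [-1.0, 1.0, 5.8]
width: 0.0672
```

```bash
python3 -m inch '[[[0,0,0,0,0,0],[0,0,0,0,0,0],[0,0,0,0,0,0],[0,0,0,0,0,0]]]' 87.6
python3 -m inch '[[[0,0,0.1,0,0,0],[0,0,0.3,0,0,0],[0,0,0.6,0,0,0],[0,0,0.75,0,0,0],[0,0,0.75,0,0,0],[0,0,0.75,0,0,0]]]'
python3 - <<'E'
from h import *
s=arm.get_state();print(s["q"])
cv2.imwrite("pics/w5.png",arm.grab_frame("wrist"))
cv2.imwrite("pics/t5.png",arm.grab_frame("top"))
E
```

```text
t: 8.7
eef_pos: [0.4647, 0.0276, 0.2162]
ee_rot: [3.142, 0.0, 0.26]
force: [0.8, 0.4, -0.8]
width: 0.0873
t: 9.45
eef_pos: [0.4644, 0.0275, 0.3657]
ee_rot: [-3.141, 0.001, 0.26]
force: [-0.6, -0.5, -0.4]
width: 0.0876
[ 4.83925414e-01  3.97161373e-02 -4.89895665e-01 -4.55231910e-04
 -1.04175647e+00  1.34703297e+00]
```

View pics/w5.png

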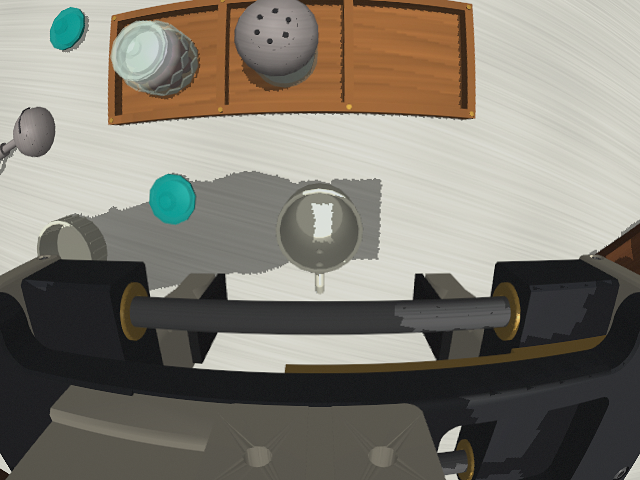

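```bash
python3 -m inch '[[[0.1,0.15,0.1,0,0,-0.05],[0.2,0.3,0.1,0,0,-0.1],[0.3,0.45,0.1,0,0,-0.15],[0.4,0.6,0.1,0,0,-0.2],[0.5,0.75,0.1,0,0,-0.25],[0.52,0.855,0.1,0,0,-0.3],[0.52,0.855,0.1,0,0,-0.35],[0.52,0.855,0.1,0,0,-0.4]]]'
python3 -m inch '[[[0,0,0,0,0,-0.05],[0,0,0,0,0,-0.1],[0,0,0,0,0,-0.1],[0,0,0,0,0,-0.1]]]'
python3 - <<'E'
from h import *
s=arm.get_state();print(s["q"],s["eef_pos"],s["ee_rot"])
cv2.imwrite("pics/w6.png",arm.grab_frame("wrist"));p=par("wrist")
print(fitc(.0335,.08,[0,0,1,1],p)[1])
for t in("jar","stopper"):print([(round(d["score"],2),d["box"]) for d in arm.search_frame(t,"wrist")])
E
```

```text
t: 10.55
eef_pos: [0.5688, 0.1991, 0.3844]
ee_rot: [3.138, -0.0, -1.001]
force: [-0.0, -1.0, -0.0]
width: 0.0874
t: 11.05
eef_pos: [0.5688, 0.1986, 0.3855]
ee_rot: [3.14, -0.0, -1.307]
force: [0.1, 0.0, 0.7]
width: 0.0879
[ 6.59988925e-01  2.53879900e-01 -1.81857588e-01 -4.48787119e-05
 -1.13635096e+00 -3.96385539e-01] [0.56877138 0.19864136 0.38549135] [ 3.14038501e+00 -4.61339858e-04 -1.30721158e+00]
[-22.7 -29.7  15.   26.6]
[(0.69, [282.0, 183.4, 349.8, 244.5])]
[(0.84, [232.4, 331.8, 282.8, 351.5]), (0.7, [422.2, 191.6, 468.3, 242.6]), (0.6, [286.8, 204.4, 346.0, 263.3])]
```

View pics/w6.png

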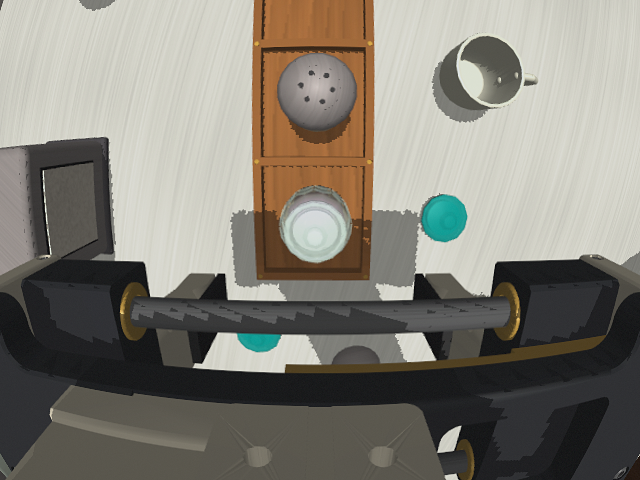

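```bash
python3 - <<'E'
from h import *
p=par("wrist")
for z in(.076,.082): print(fitc(.025,z,[286.8,204.4,346,263.3],p))
print("jar body shoulder",fitc(.031,.058,[279,185,352,259],p))
d=ray(p,(443,218),.01,True)[:2];e=ray(p,(422,218),.01,True)[:2];print(Rc.T@(d-C),Rc.T@(e-C))
a=cv2.imread("pics/w6.png")[160:300,240:400];cv2.imwrite("pics/w6z.png",cv2.resize(a,None,fx=4,fy=4,interpolation=cv2.INTER_CUBIC))
E
```

```text
(array([0.56911056, 0.20377157]), array([-1.4, -0.6,  1.4,  0.7]))
(array([0.56943831, 0.2023416 ]), array([-2.1, -1.2,  2.1,  1.4]))
jar body shoulder (array([0.57149787, 0.19843426]), array([ 0. ,  1.3, -0. , -1.4]))
[-0.13141927  0.11225252] [-0.10892868  0.11252588]
```

View pics/w6z.png

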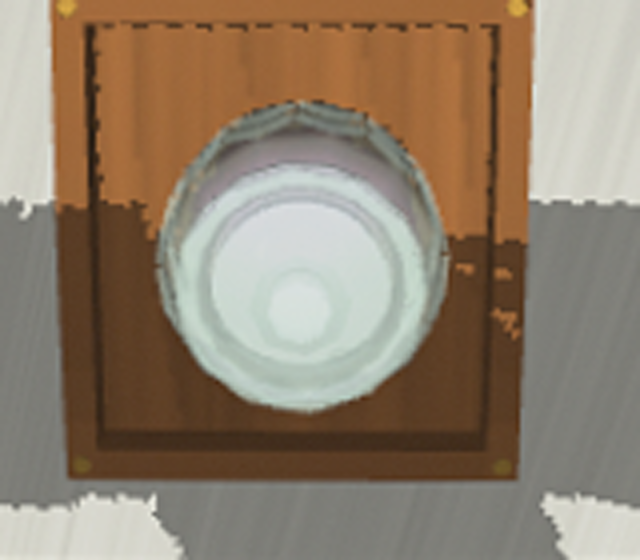

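```bash
python3 -m inch '[[[0,0.01,-0.2,0,0,0],[0,0.01,-0.4,0,0,0],[0,0.01,-0.6,0,0,0],[0,0.01,-0.75,0,0,0],[0,0.01,-0.82,0,0,0],[0,0.01,-0.865,0,0,0],[0,0.01,-0.865,0,0,0],[0,0.01,-0.865,0,0,0]]]'
python3 - <<'E'
from h import *
cv2.imwrite("pics/w7.png",arm.grab_frame("wrist"))
E
```

```text
t: 12.2
eef_pos: [0.5691, 0.2009, 0.2144]
ee_rot: [-3.14, 0.001, -1.31]
force: [0.3, 0.9, -0.2]
width: 0.0877
```

View pics/w7.png

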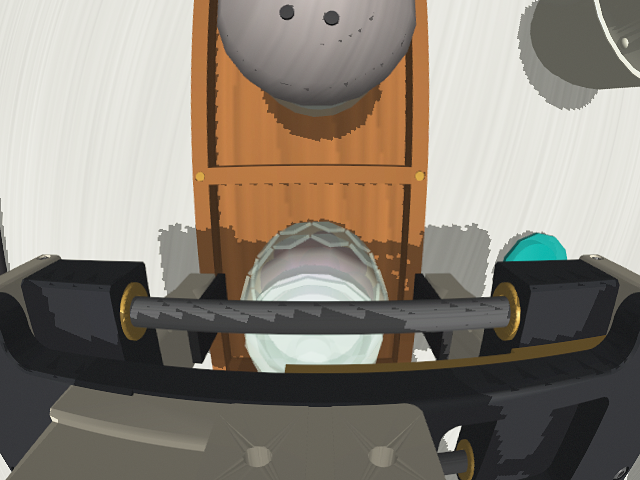

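```bash
python3 -m inch '[[[0,0,0,0,0,0],[0,0,0,0,0,0],[0,0,0,0,0,0],[0,0,0,0,0,0],[0,0,0,0,0,0],[0,0,0,0,0,0]]]' 50 25
```

```text
t: 13.0
eef_pos: [0.5692, 0.2009, 0.2136]
ee_rot: [-3.14, 0.0, -1.31]
force: [2.8, 0.9, 2.6]
width: 0.0615
```

```bash
python3 -m inch '[[[0,0,0.05,0,0,0],[0,0,0.15,0,0,0],[0,0,0.27,0,0,0],[0,0,0.39,0,0,0],[0,0,0.51,0,0,0],[0,0,0.58,0,0,0],[0,0,0.6,0,0,0],[0,0,0.6,0,0,0]]]'
python3 - <<'E'
from h import *
cv2.imwrite("pics/s8.png",arm.grab_frame("scene")[200:330,250:470])
cv2.imwrite("pics/w8.png",arm.grab_frame("wrist"))
a=cv2.imread("pics/s8.png");cv2.imwrite("pics/s8.png",cv2.resize(a,None,fx=3.5,fy=3.5,interpolation=cv2.INTER_CUBIC))
E
```

```text
t: 14.0
eef_pos: [0.5684, 0.2004, 0.3326]
ee_rot: [3.14, -0.0, -1.311]
force: [-0.3, 0.1, -4.7]
width: 0.0615
```

View pics/s8.png

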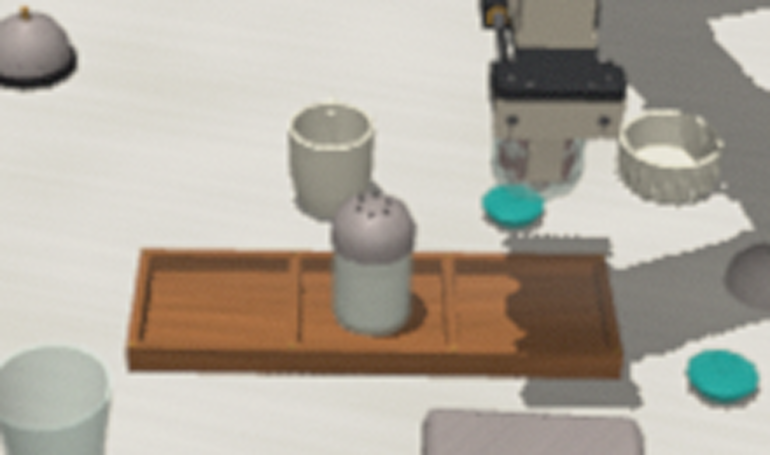

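View pics/w8.png

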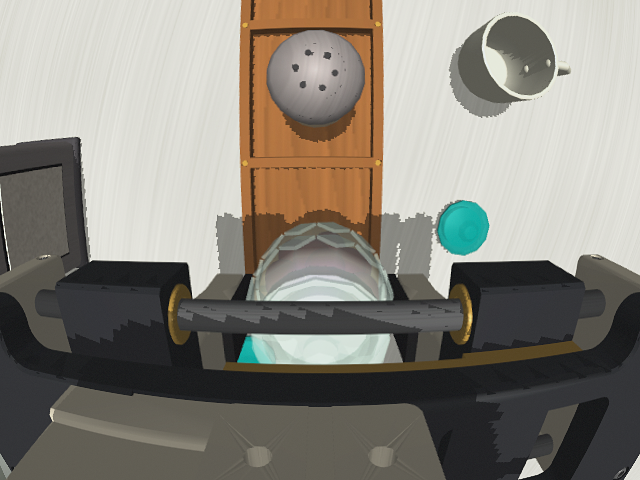

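```bash
python3 -m inch '[[[0.02,-0.06,0.03,0,0,0],[0.05,-0.17,0.03,0,0,0],[0.085,-0.29,0.03,0,0,0],[0.12,-0.41,0.03,0,0,0],[0.155,-0.533,0.03,0,0,0]]]'
python3 -m inch '[[[0.035,-0.12,0,0,0,0],[0.07,-0.24,0,0,0,0],[0.105,-0.36,0,0,0,0],[0.135,-0.46,0,0,0,0],[0.15,-0.52,0,0,0,0],[0.156,-0.534,0,0,0,0],[0.156,-0.534,0,0,0,0],[0.156,-0.534,0,0,0,0]]]'
python3 - <<'E'
from h import *
cv2.imwrite("pics/w9.png",arm.grab_frame("wrist"))
E
```

```text
t: 14.72
eef_pos: [0.6, 0.0917, 0.3391]
ee_rot: [3.141, -0.0, -1.311]
force: [-0.2, -0.3, -4.3]
width: 0.0616
t: 15.72
eef_pos: [0.6309, -0.0121, 0.3393]
ee_rot: [-3.142, 0.0, -1.31]
force: [0.1, -0.3, -5.0]
width: 0.0612
```

View pics/w9.png

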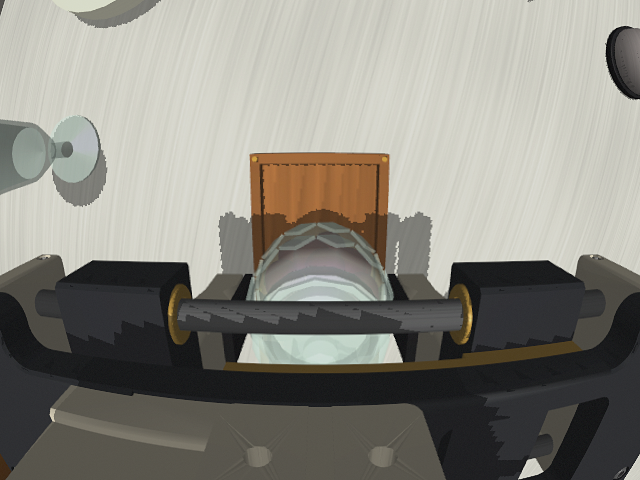

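```bash
python3 -m inch '[[[0,0,-0.05,0,0,0],[0,0,-0.16,0,0,0],[0,0,-0.28,0,0,0],[0,0,-0.4,0,0,0],[0,0,-0.5,0,0,0],[0,0,-0.57,0,0,0],[0,0,-0.61,0,0,0],[0,0,-0.615,0,0,0]]]'
python3 -m inch '[[[0,0,0,0,0,0],[0,0,-0.005,0,0,0],[0,0,-0.01,0,0,0],[0,0,-0.015,0,0,0],[0,0,-0.015,0,0,0],[0,0,-0.015,0,0,0]]]'
```

```text
t: 16.77
eef_pos: [0.6309, -0.0127, 0.2159]
ee_rot: [3.141, -0.0, -1.31]
force: [-0.6, 0.4, -4.4]
width: 0.0614
t: 17.52
eef_pos: [0.631, -0.0127, 0.2136]
ee_rot: [-3.141, -0.0, -1.31]
force: [-2.1, 1.1, -0.1]
width: 0.0615
```

```bash
python3 -m inch '[[[0,0,-0.003,0,0,0],[0,0,-0.003,0,0,0],[0,0,-0.003,0,0,0]]]'
python3 -m inch '[[[0,0,0,0,0,0],[0,0,0,0,0,0],[0,0,0,0,0,0],[0,0,0,0,0,0]]]' 87.6
python3 -m inch '[[[0,0,0.1,0,0,0],[0,0,0.3,0,0,0],[0,0,0.6,0,0,0],[0,0,0.8,0,0,0],[0,0,0.8,0,0,0],[0,0,0.8,0,0,0]]]'
python3 - <<'E'
from h import *
cv2.imwrite("pics/w10.png",arm.grab_frame("wrist"))
E
```

```text
t: 17.9
eef_pos: [0.631, -0.0127, 0.2136]
ee_rot: [-3.141, -0.0, -1.31]
force: [-3.9, 0.3, 5.3]
width: 0.0618
t: 18.4
eef_pos: [0.631, -0.0128, 0.2126]
ee_rot: [3.142, -0.0, -1.311]
force: [-0.1, 0.3, -0.6]
width: 0.0872
t: 19.15
eef_pos: [0.6306, -0.0128, 0.3723]
ee_rot: [3.141, 0.0, -1.311]
force: [-0.5, 0.4, -0.9]
width: 0.0875
```

View pics/w10.png

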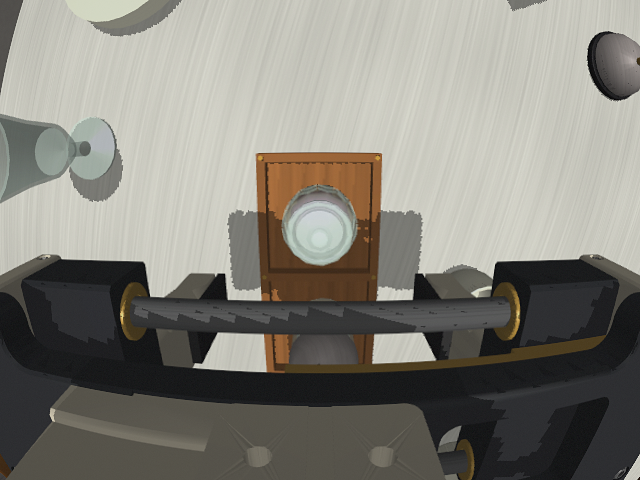

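```bash
python3 -m inch '[[[-0.1,0.03,0,0,0,0.05],[-0.3,0.08,0,0,0,0.1],[-0.5,0.13,0,0,0,0.15],[-0.7,0.18,0,0,0,0.2],[-0.83,0.202,0,0,0,0.25],[-0.83,0.202,0,0,0,0.3],[-0.83,0.202,0,0,0,0.35],[-0.83,0.202,0,0,0,0.4]]]'
python3 -m inch '[[[0,0,0,0,0,0.05],[0,0,0,0,0,0.1],[0,0,0,0,0,0.1],[0,0,0,0,0,0.1]]]'
python3 - <<'E'
from h import *
cv2.imwrite("pics/w11.png",arm.grab_frame("wrist"))
E
```

```text
t: 20.2
eef_pos: [0.4646, 0.0276, 0.3715]
ee_rot: [3.141, 0.002, -0.049]
force: [-0.0, 0.5, -0.6]
width: 0.0879
t: 20.7
eef_pos: [0.4649, 0.0276, 0.372]
ee_rot: [3.141, 0.001, 0.257]
force: [0.0, -0.2, 0.4]
width: 0.0872
```

View pics/w11.png

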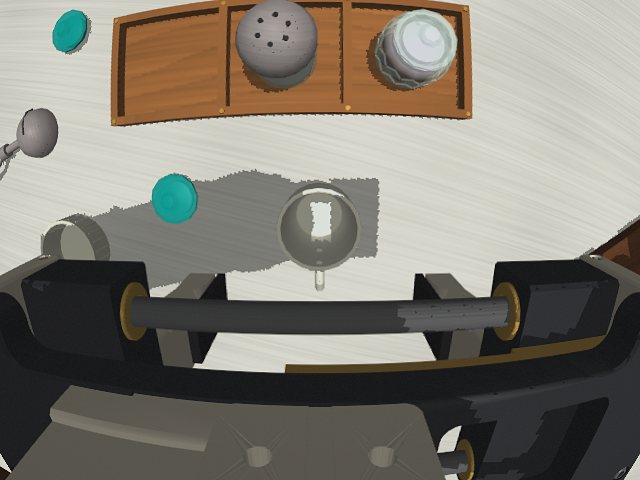

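```bash
python3 -m inch '[[[0,0,-0.2,0,0,0],[0,0,-0.4,0,0,0],[0,0,-0.6,0,0,0],[0,0,-0.7,0,0,0],[0,0,-0.76,0,0,0],[0,0,-0.775,0,0,0],[0,0,-0.775,0,0,0],[0,0,-0.775,0,0,0]]]'
python3 -m inch '[[[0,0,0,0,0,0],[0,0,0,0,0,0],[0,0,0,0,0,0],[0,0,0,0,0,0],[0,0,0,0,0,0],[0,0,0,0,0,0]]]' 58 20
```

```text
t: 21.75
eef_pos: [0.4653, 0.0278, 0.2185]
ee_rot: [-3.141, -0.002, 0.26]
force: [-0.7, -0.5, -0.2]
width: 0.0877
t: 22.5
eef_pos: [0.4651, 0.0278, 0.2178]
ee_rot: [-3.142, -0.0, 0.26]
force: [-0.5, 1.9, 4.7]
width: 0.0671
```

```bash
python3 -m inch '[[[0,0,0.1,0,0,0],[0,0,0.3,0,0,0],[0,0,0.5,0,0,0],[0,0,0.6,0,0,0]]]'
python3 -m inch '[[[0.05,0.08,0,0,0,0],[0.14,0.23,0,0,0,0],[0.24,0.39,0,0,0,0],[0.34,0.55,0,0,0,0],[0.44,0.72,0,0,0,0],[0.51,0.84,0,0,0,0],[0.54,0.88,0,0,0,0],[0.54,0.88,0,0,0,0]]]'
python3 -m inch '[[[0,0,0,0,0,0],[0,0,-0.1,0,0,0],[0,0,-0.2,0,0,0],[0,0,-0.2,0,0,0]]]'
python3 - <<'E'
from h import *
cv2.imwrite("pics/w12.png",arm.grab_frame("wrist"))
E
```

```text
t: 23.0
eef_pos: [0.4649, 0.0275, 0.3392]
ee_rot: [-3.141, -0.001, 0.26]
force: [0.3, 0.1, -3.3]
width: 0.0675
t: 24.0
eef_pos: [0.5729, 0.204, 0.3359]
ee_rot: [3.141, 0.003, 0.261]
force: [0.5, -1.4, -2.7]
width: 0.0674
t: 24.5
eef_pos: [0.5721, 0.2025, 0.2965]
ee_rot: [3.141, 0.003, 0.259]
force: [0.4, 0.0, -2.1]
width: 0.0673
```

View pics/w12.png

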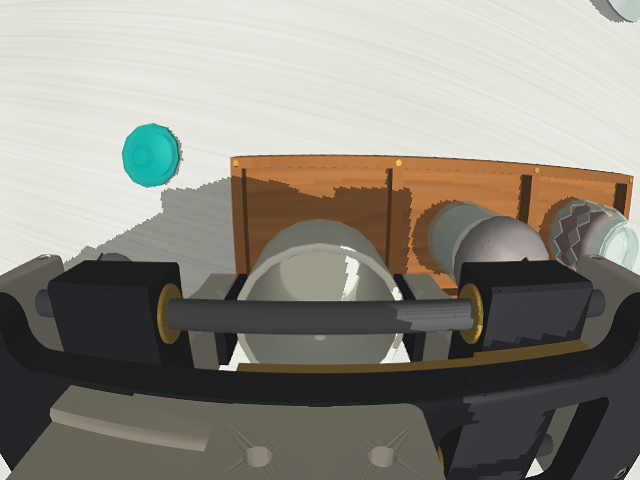

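```bash
python3 -m inch '[[[0,0,-0.08,0,0,0],[0,0,-0.17,0,0,0],[0,0,-0.25,0,0,0],[0,0,-0.31,0,0,0],[0,0,-0.34,0,0,0],[0,0,-0.345,0,0,0],[0,0,-0.345,0,0,0],[0,0,-0.345,0,0,0]]]'
python3 -m inch '[[[0,0,-0.005,0,0,0],[0,0,-0.01,0,0,0],[0,0,-0.013,0,0,0],[0,0,-0.013,0,0,0],[0,0,-0.013,0,0,0]]]'
```

```text
t: 25.55
eef_pos: [0.5731, 0.2038, 0.2292]
ee_rot: [-3.141, -0.001, 0.26]
force: [-1.0, 0.0, -2.5]
width: 0.0672
t: 26.18
eef_pos: [0.573, 0.2036, 0.226]
ee_rot: [3.142, 0.0, 0.26]
force: [0.3, 0.3, -1.5]
width: 0.0671
```

```bash
python3 -m inch '[[[0,0,-0.003,0,0,0],[0,0,-0.003,0,0,0],[0,0,-0.003,0,0,0]]]'
```

```text
t: 26.55
eef_pos: [0.5731, 0.2037, 0.2259]
ee_rot: [-3.142, -0.001, 0.26]
force: [-1.1, -0.5, 3.3]
width: 0.0673
```

Contact; release and retreat.

```bash
python3 -m inch '[[[0,0,0,0,0,0],[0,0,0,0,0,0],[0,0,0,0,0,0],[0,0,0,0,0,0]]]' 87.6
python3 -m inch '[[[0,0,0.1,0,0,0],[0,0,0.3,0,0,0],[0,0,0.6,0,0,0],[0,0,0.8,0,0,0],[0,0,0.8,0,0,0],[0,0,0.8,0,0,0]]]'
python3 -m inch '[[[-0.2,-0.1,0,0,0,0],[-0.4,-0.2,0,0,0,0],[-0.5,-0.3,0,0,0,0],[-0.5,-0.35,0,0,0,0],[-0.5,-0.35,0,0,0,0],[-0.5,-0.35,0,0,0,0]]]'
python3 - <<'E'
from h import *
cv2.imwrite("pics/w13.png",arm.grab_frame("wrist"))
a=arm.grab_frame("scene")[180:330,250:470];cv2.imwrite("pics/s13.png",cv2.resize(a,None,fx=3.5,fy=3.5,interpolation=cv2.INTER_CUBIC))
cv2.imwrite("pics/t13.png",arm.grab_frame("top"))
E
```

```text
t: 27.05
eef_pos: [0.573, 0.2036, 0.2254]
ee_rot: [3.142, 0.0, 0.26]
force: [-0.6, -0.3, 0.7]
width: 0.0872
t: 27.8
eef_pos: [0.5726, 0.2035, 0.3851]
ee_rot: [-3.141, 0.0, 0.26]
force: [0.8, -1.1, -0.0]
width: 0.0871
t: 28.55
eef_pos: [0.4736, 0.134, 0.3849]
ee_rot: [3.141, 0.001, 0.26]
force: [-0.3, -0.2, 0.3]
width: 0.088
```

View pics/w13.png

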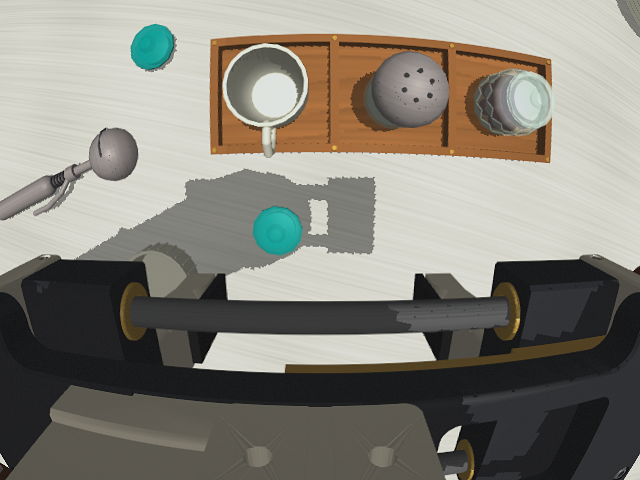

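View pics/s13.png

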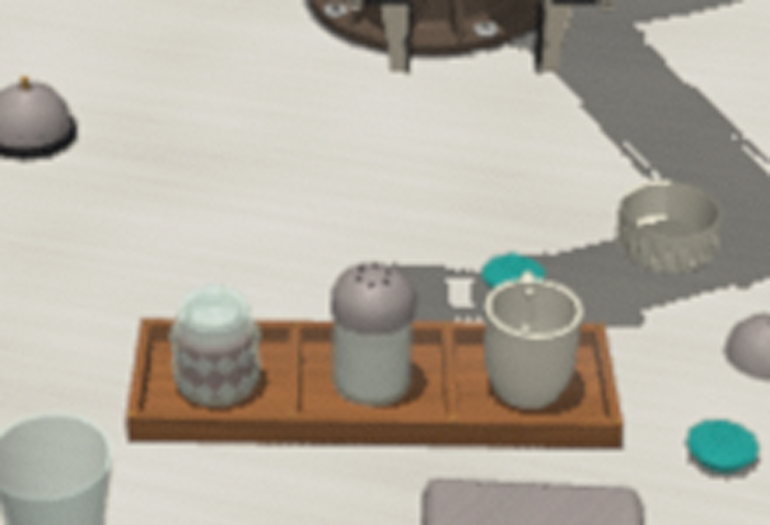

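View pics/t13.png

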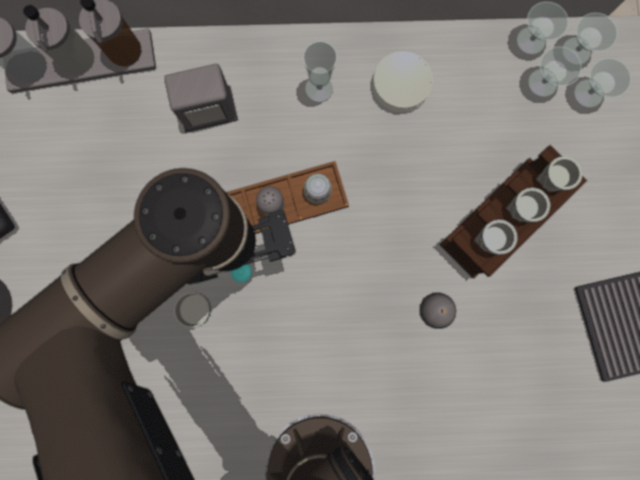

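```bash
python3 - <<'E'
from h import *
p=par("wrist")
im=cv2.imread("pics/w13.png")
for n,r,z,b in(("cup",.0335,.08,[222.5,43.5,308,126]),("flange",.025,.079,[505,70,552.5,127])):
    c,f=fitc(r,z,b,p);print(n,c,f,Rc.T@(c-C))
j=C+Rc@[0,-.112]; k=C+Rc@[0,.112]
for a in(-.1,0,.1):
    d=Rc@[-np.cos(a),-np.sin(a)];print(a,proj(p,[[*(k+.054*d),.058]],True))
def dr(q,r,z,col):
    u=proj(p,np.c_[q[0]+r*np.cos(th),q[1]+r*np.sin(th),np.full(360,z)],True);cv2.polylines(im,[np.round(u*16).astype(np.int32)],True,col,1,cv2.LINE_AA,4)
dr(j,.025,.076,(0,0,255));dr(j,.025,.082,(0,255,0));dr(j,.010,.095,(255,0,0));dr(k,.0335,.08,(0,0,255))
a=im[30:170,205:565];cv2.imwrite("pics/w13z.png",cv2.resize(a,None,fx=2.2,fy=2.2,interpolation=cv2.INTER_CUBIC))
raw=cv2.imread("pics/w13.png")[55:150,460:565];o=im[55:150,460:565]
cv2.imwrite("pics/w13j.png",cv2.resize(np.hstack([raw,o]),None,fx=3.8,fy=3.8,interpolation=cv2.INTER_CUBIC))
E
```

```text
cup [0.57173236 0.20308928] [-0.7 -1.   0.6  1. ] [-0.00147948  0.11175596]
flange [ 0.62909251 -0.00846717] [-0.1 -0.3  0.1  0.3] [-0.00065344 -0.10743719]
-0.1 [[262.04427334 150.73683841]]
0 [[268.50794558 150.91240314]]
0.1 [[274.99342067 150.45504142]]
```

View pics/w13z.png

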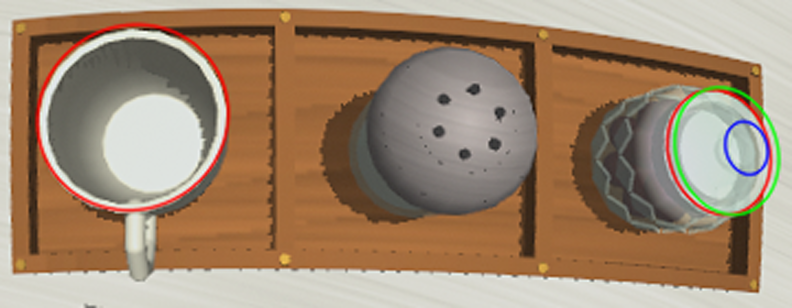

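View pics/w13j.png

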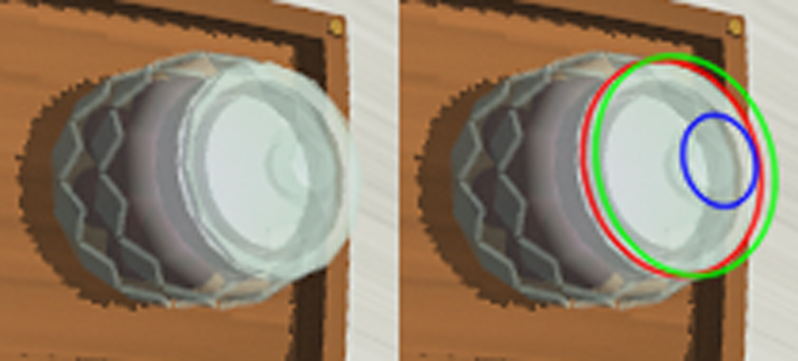

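```bash
python3 - <<'E'
import cv2,numpy as np
a=cv2.imread("pics/w6.png")[165:285,240:400];b=cv2.imread("pics/w10.png")[165:285,240:400]
A=cv2.imread("pics/w7.png")[200:380,220:410];B=cv2.imread("pics/w9.png")[200:380,220:410]
cv2.imwrite("pics/cmp.png",cv2.resize(np.hstack([a,b]),None,fx=2.5,fy=2.5,interpolation=cv2.INTER_CUBIC))
s0=cv2.imread("pics/scene0.png")[235:310,370:430];from station import arm
s1=arm.grab_frame("scene")[235:310,282:342]
cv2.imwrite("pics/cmps.png",cv2.resize(np.hstack([s0,s1]),None,fx=6,fy=6,interpolation=cv2.INTER_CUBIC))
E
```

```text
(no output)
```

View pics/cmp.png

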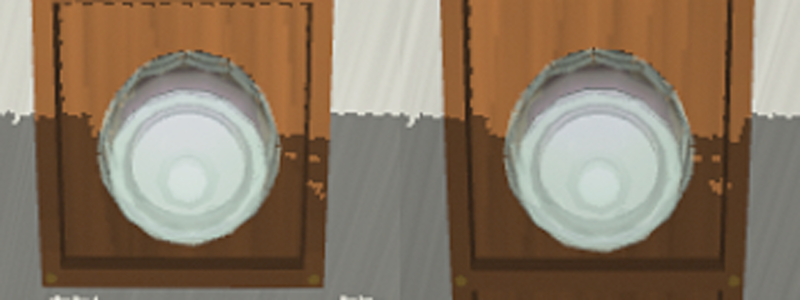

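View pics/cmps.png

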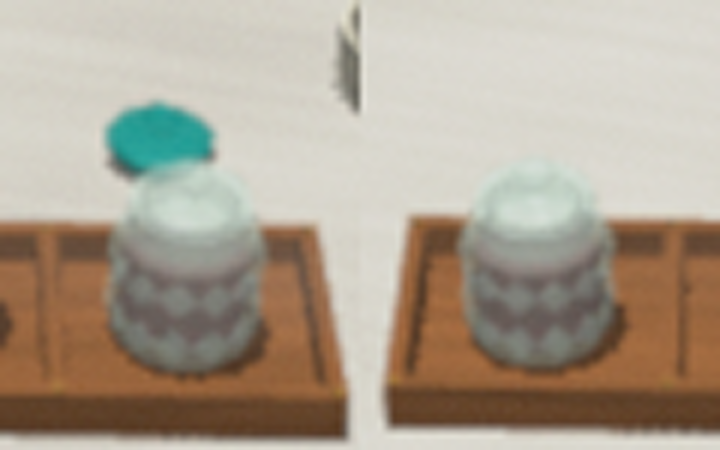

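```bash
python3 -c "
from station import arm
print(arm.get_state()['t']);print(arm.job_done())"
```

```text
28.75
the job is handed in; nothing more can be done
None
```

The cherry jar and the cup are swapped, and I handed the job in at about 29 s of the 72 s allowed.

I parked the cup in front of the caddy, with its handle turned square to the front. I then carried the jar over the shaker into bay2 and put the cup into bay0. Both were lowered until the wrist force showed contact before I released them.

Last checks:
- **Cup:** it stands about 1.5 mm from the centre of bay0, and its handle points out over the front to within about 0.1 rad.
- **Jar:** it stands upright in bay2. One fit of the stopper's flange puts it about 4.5 mm off the bay's centre towards the shaker, though the picture taken right after release showed the jar centred. Either way it is inside the bay and clear of the walls.
- **Stopper:** it looks the same as at the start in both the wrist and scene pictures, so it appears seated all the way. I had no direct height measurement for it.
- **Everything else:** the shaker and the turquoise look-alikes look undisturbed in the last pictures. The ramekin and scoop were not approached below hover height. The highest wrist force I read was about 7 N.

The arm hid the left part of the last top picture. That side was checked from the wrist and scene cameras only.

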